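# Unload the welding positioner: switch off and sort left- and right-hand brackets

## Task

First put the positioner's forward-off-reverse toggle in its centre off position, with the lever standing straight up, before touching any bracket. Then unload the three welded brackets from the tilted plate: the left-hand one into the bin on the robot's left, the two right-hand ones into the bin on the robot's right, each set down (not dropped) so that it stands on its foot plate flat on the bin floor. Leave the switch off and do not disturb the can, the wrench or the collet.

Things in the scene. Friction and masses are not known exactly. Their poses are not given: they have to be found in the camera images.
- switch (a joint): Toggle lever angle, rad: 0 = forward stop, leaning to -x of the switch box (roughly towards the robot); 0.4 = upright, off; 0.8 = reverse stop, leaning to +x. Off is narrow, about 5 degrees either side of upright. Light friction (1 N at the ball), no spring, no click: it stays where it is left. Starts near the forward stop.
- switch_tip (a point): Centre of the black ball (26 mm across) at the end of the lever, a 10 mm rod; the ball's centre is 60 mm from the pivot.
- switch_pivot (a point): Pivot of the lever on the fixed switch box (70 x 50 mm, 25 mm high, with a 26 mm hub reaching 35 mm above the table), 22 mm above the table. Its x is the direction in which the lever swings from forward to reverse, its y the pivot axis. With the lever upright the ball's centre is 60 mm straight above this point.
- lh_a_center (a point): Steel bracket, 0.24 kg: foot plate 52 (x) x 84 (y) x 5 mm; upright web 8 mm thick (x), full 84 mm long (y), along the foot's middle, top 40 mm above the underside; hinge stud 14 mm across, 50 mm high, at one corner: x -17, y +33 mm. Left-hand: with the web running away from you and the stud at the far end, seen from above, the stud is left of the web. Point: its middle, 20 mm above the underside; z is its up.
- rh_a_center (a point): Mirror image of lh_a, same sizes: stud at x +17, y +33 mm. Right-hand: with the web running away from you and the stud at the far end, seen from above, the stud is right of the web. Point and axes as for lh_a: middle, 20 mm above the underside.
- rh_b_center (a point): Mirror image of lh_a, same sizes, standing the other way round on the plate from rh_a: stud at x -17, y -33 mm. Right-hand: with the web running away from you and the stud at the far end, seen from above, the stud is right of the web. Point and axes as for lh_a: middle, 20 mm above the underside.
- positioner: Fixed stand; steel plate 120 x 310 mm tilted 25 degrees, facing the robot and up, its top's middle 135 mm above this origin on the table. Body axes level: z up, y along the plate, x away from robot. Brackets stand in a row along y, about 100 mm apart, any order, lower edges on a 5 mm high ledge, webs along y; their x points up the slope, their z leans 25 degrees to the robot. Free space above.
- left_bin_in (a point): Fixed grey open bin on the robot's left (+ y) for left-hand brackets: outside 190 (its x) x 136 (its y) x 40 mm high, walls and floor 4 mm thick, inside 182 x 128 mm and 36 mm deep. This point is the centre of the inner floor, 4 mm above the table. Turned by up to about 11 degrees.
- right_bin_in (a point): Fixed grey open bin on the robot's right (- y) for right-hand brackets: outside 190 (its x) x 136 (its y) x 40 mm high, walls and floor 4 mm thick, inside 182 x 128 mm and 36 mm deep. This point is the centre of the inner floor, 4 mm above the table. Turned by up to about 11 degrees. Takes two brackets side by side along its x, webs along y.
- can_center (a point): White spray can 52 mm across, 90 mm high, standing on the table; middle of the can. Leave alone.
- wrench_mid (a point): Steel spanner 150 mm long lying on the table beside the positioner; its middle. Leave alone.
- collet_center (a point): Small dark steel collet, 36 mm across, 30 mm high, on the table near the switch; its middle. Leave alone.
There are look-alikes about, which are no part of the job. What is shaped like the part that bears right_bin_in but purple is not meant.

How it is judged:
On the way:
1. the toggle is in its centre off position while all brackets are still on the plate (value of joint switch between 0.31 and 0.49 rad and distance of each of lh_a_center, rh_a_center, rh_b_center from where it was at the start of the episode below 0.02 m), for 0.2 s.
At the end, for the whole second after the job is handed in: The lever is within about 5 degrees (0.09 rad) of upright; the left-hand bracket is in the left bin and both right-hand brackets in the right bin, each standing on its foot plate on the bin floor (up axis within 8 degrees of vertical, middle 14 to 26 mm above the inner floor), released and at rest (value of joint switch between 0.31 and 0.49 rad and x of lh_a_center in the frame of left_bin_in between -0.09 and 0.09 m and y of lh_a_center in the frame of left_bin_in between -0.063 and 0.063 m and z of lh_a_center in the frame of left_bin_in between 0.014 and 0.026 m and angle between each of lh_a_center, rh_a_center, rh_b_center's own z axis and vertical below 0.14 rad and linear speed of each of lh_a, rh_a, rh_b below 0.02 m/s and contact force between the fingers and lh_a below 0.05 N and x of rh_a_center in the frame of right_bin_in between -0.09 and 0.09 m and y of rh_a_center in the frame of right_bin_in between -0.063 and 0.063 m and z of rh_a_center in the frame of right_bin_in between 0.014 and 0.026 m and contact force between the fingers and rh_a below 0.05 N and x of rh_b_center in the frame of right_bin_in between -0.09 and 0.09 m and y of rh_b_center in the frame of right_bin_in between -0.063 and 0.063 m and z of rh_b_center in the frame of right_bin_in between 0.014 and 0.026 m and contact force between the fingers and rh_b below 0.05 N); the robot touches nothing.
It fails at once if the can, wrench or collet is moved by more than 30 mm (distance of any of can_center, wrench_mid, collet_center from where it was at the start of the episode above 0.03 m).
It fails at once if a bracket is dropped or thrown (moving faster than 0.8 m/s out of the gripper) ((linear speed of lh_a above 0.8 m/s and contact force between the fingers and lh_a below 0.05 N) or (linear speed of rh_a above 0.8 m/s and contact force between the fingers and rh_a below 0.05 N) or (linear speed of rh_b above 0.8 m/s and contact force between the fingers and rh_b below 0.05 N)).
It also fails if it takes over 72 s, if anything falls off the work surface, if the arm or the gripper's body presses on something with over 40 N, if the wrist force passes 120 N, or if a joint passes its speed limit or range.

## Robot

A 6-joint arm with a two-finger parallel gripper is mounted at the origin on the work surface. World frame = base frame: x ahead of the robot, y to its left, z up, the work surface at z = 0. Lengths are in m, angles in rad, forces in N, time in s.
With the tool pointing down it reaches from about 0.425 to 0.95 m from the base axis. Payload 3.5 kg.
Tool frame: the origin (TCP) lies midway between the tips of the shut fingers; the grasp point (between the pads) lies 19 mm behind it; z points along the fingers, y is the line along which they close (so a half turn about z gives the same grasp; the last joint's range is limited). The gripper opens to 85 mm and grips with 20 to 120 N. Pads are 22 mm wide; open, the fingers measure 114 mm over their backs; the gripper's body (76 mm by 85 mm) begins 54 mm behind the grasp point. The pads swing forward as they close: fully open they stand 13 mm farther back than shut.
Start: joints at [1.073, 0.286, 1.577, -0, 1.279, -0.15], TCP at [0.23, 0.635, 0.204] pointing down, gripper open.
Joint ranges: [-2.77, 2.77], [-0.9, 2.22], [0.21, 2.48], [-1.53, 4.67], [0.24, 2.81], [-2.84, 2.84]. Speed limits (rad/s): [2.79, 2.79, 3.14, 3.14, 3.14, 3.14].

## Interface

Orientations are given as a unit quaternion [x, y, z, w].
In Python, from plant import * gives the robot as it stands.
- The arm moves only by the tool move_arm, never from a script. Its argument "moves" is a list of rows, each a list of 3 entries, a list of its own where there are three numbers: the opening, from 0 (shut) to 1 (fully open), then the shift along the tool's x, y, z in m, then the turn, a rotation vector about the tool's x, y, z in rad. A call has exactly 10 rows; each row shifts and turns the commanded pose from where the row before left it, along the tool's axes as they then stand; what a row does not reach is not made up. A row lasts 1/12 s, in which the tool goes at most 41.7 mm and 7.16 degrees, less where a joint would pass 70% of its speed; a pose out of reach is approached as far as the arm can. A call is refused whole if a number of a shift passes 0.0417 or a number of a turn 0.125, either way. A call with a gripper value outside its range is refused whole. The fingers move at their own pace and stop on an object; "grip_force" is the grip in N (left out, the last holds). Time passes only in rows, so rows that do not move let the fingers close, or fill a call up. It gives the time, the measured TCP pose, the force, the opening and the grip force at its end, in the units of the state.
- get_state(): the state, without advancing time (a new reading comes with each control period).
- read_camera(name): name is "scene" or "top"; returns the picture (400x640x3 uint8, red, green, blue); there is no depth.
- camera_params(name): a dict with "fx", "fy", "cx", "cy" (pixels), "rvec" (rotation vector, rad) and "tvec" (3), from world to camera coordinates, as OpenCV has them. Camera axes: x right, y down, z forward; pixel columns grow to the right and rows downward; lengths in m; the calibration is good to about 2 mm. A picture is of the moment at which its call begins. camera_params takes no time and is no camera call.
- sign_off(): hands the job in; it is judged then, once.
The state is a dict: "time": time; "qpos": joint angles; "dq": joint speeds; "joint_efforts": joint torques, N m; "eef_pos": TCP position; "tcp_rot": TCP orientation; "contact_force": force on the tool from outside, world axes, zero at the start; "wrist_torque": the same for the moment, N m; "opening": opening from 0.0 (shut) to 1.0 (fully open); "finger_force": force on a finger pad.
Only numpy, scipy, OpenCV 4.12 (cv2) and the standard library are available. Lean on these libraries where they do the work, as an engineer would, in place of code of your own. Each camera call takes 0.05 s, during which the arm holds its last target. There are 200 camera calls.

## Working session

There is one attempt and no reset: what is moved stays moved. The work goes in short steps, Python scripts to look and compute and a tool call to move; the robot and the scene stay as the last step left them, time stands still between calls to the robot, and variables do not carry over. Pictures are saved under pics/ and viewed, at most 10 in all, crops included, and the job is handed in when it is done.

Besides the shell and the picture viewer there is one more tool, called after "Call:" by a JSON object that holds its "api" and its "payload", one argument or row to a line. move_arm: Moves the arm, as the interface text tells. Its arguments: {"type":"object","properties":{"moves":{"type":"array"},"grip_force":{"type":"number"}},"required":["moves"]}

```bash
mkdir -p pics; ls
python3 - <<'E'
from plant import *
import cv2
s=get_state();print(s)
for n in("scene","top"):
    im=read_camera(n);cv2.imwrite(f"pics/{n}0.png",im[...,::-1]);print(n,camera_params(n))
E
```

```text
pics
{'time': 0.0, 'qpos': array([ 1.07300841e+00,  2.87182006e-01,  1.57819469e+00, -4.22152692e-07,
        1.27862048e+00, -1.49994521e-01]), 'dq': array([-0.0001823 ,  0.00148622, -0.00233088,  0.00010335,  0.00161986,
        0.00046071]), 'joint_efforts': array([-6.86794592e-04, -4.05977511e+01, -2.92628235e+01, -1.81202149e-04,
        5.71057841e-03, -2.06579458e-06]), 'eef_pos': array([0.22966999, 0.6339436 , 0.2023268 ]), 'tcp_rot': array([ 1.73021396e-01,  9.84917332e-01, -1.13981381e-03, -3.82437801e-04]), 'contact_force': array([0.11610874, 0.69419366, 0.29400822]), 'wrist_torque': array([-0.01115392,  0.02568879, -0.0237347 ]), 'finger_force': 0.0, 'opening': 1.002187900790776}
scene {'fx': 464.5388271681098, 'fy': 464.5388271681098, 'cx': 313.8013469305377, 'cy': 197.15634776735845, 'rvec': array([ 2.40223201,  0.8379055 , -0.2445763 ]), 'tvec': array([-0.35146854, -0.21488467,  1.58716709])}
top {'fx': 397.9320520978582, 'fy': 397.9320520978582, 'cx': 323.0538272480783, 'cy': 201.98335708158143, 'rvec': array([ 2.1885495 , -2.22563865,  0.04430844]), 'tvec': array([-0.03881727,  0.46891095,  1.08910515])}
```

View pics/scene0.png

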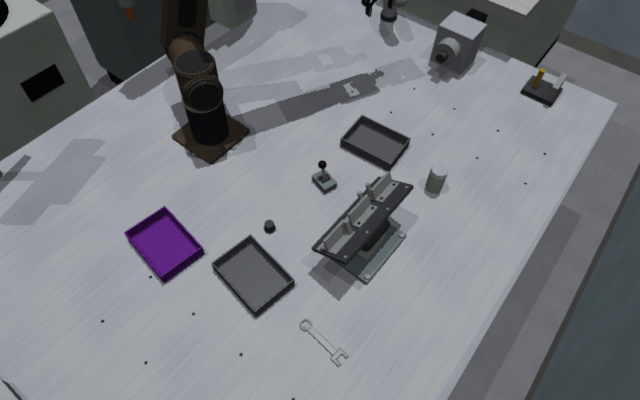

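View pics/top0.png

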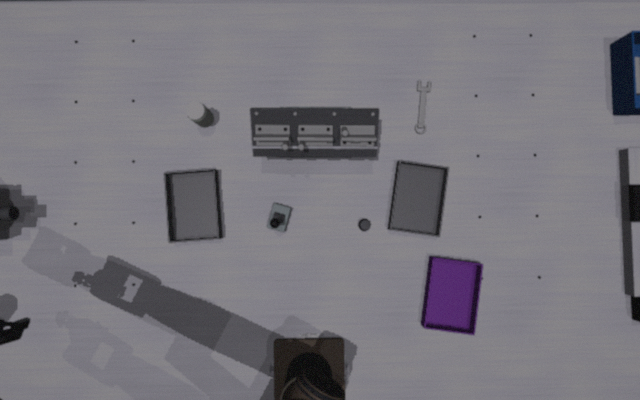

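The top view shows the plate at (250-380, 107-158) and the left bin at (193, 205). The right bin is at (418, 198), the switch at (279, 218) and the collet at (364, 224). The can, at (203, 115), and the wrench, at (422, 107), are clear of the work. I need close-ups next.

Run:
```python
import cv2,numpy as np
t=cv2.imread('pics/top0.png');s=cv2.imread('pics/scene0.png')
def crop(im,x0,y0,x1,y1,k): 
    c=cv2.resize(im[y0:y1,x0:x1],None,fx=k,fy=k,interpolation=cv2.INTER_CUBIC); return cv2.convertScaleAbs(c,alpha=1.5)
a=crop(t,240,100,390,165,5)            # 750x325
b=crop(t,255,190,305,240,5)            # 250x250
c=crop(s,305,165,415,265,5) # 550x500
cv2.imwrite('pics/ca.png',np.vstack([a,np.hstack([b,crop(s,300,150,350,200,5),np.zeros((250,250,3),np.uint8)])]))
cv2.imwrite('pics/cb.png',c)
```

```text
(no output)
```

View pics/ca.png

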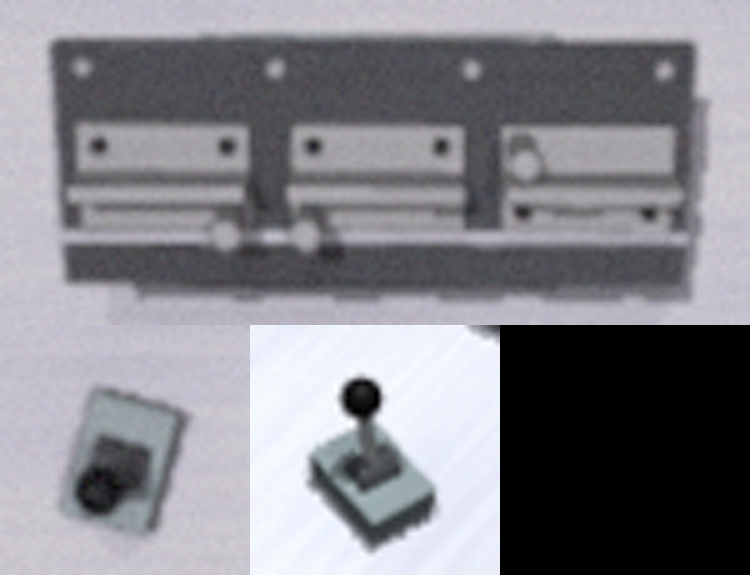

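View pics/cb.png

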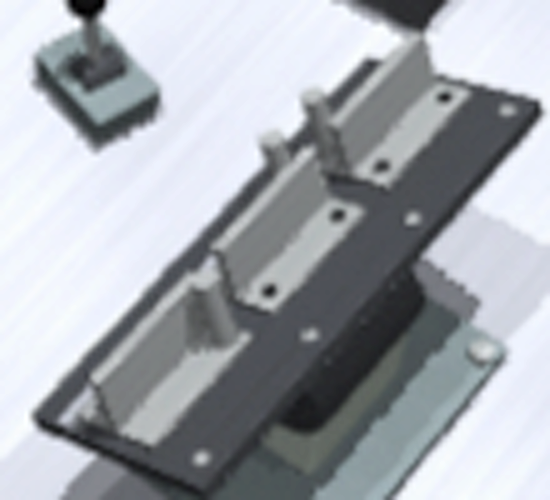

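The plate row from +y to -y is rh_b (stud low, right end), lh_a (stud low, left end) and rh_a (stud up-slope, left end). The lever leans to -x/+y. I'll measure these next.

```bash
cat > h.py <<'E'
import cv2,numpy as np
from plant import *
from scipy.spatial.transform import Rotation as Ro
def cam(n):
    p=camera_params(n);R=cv2.Rodrigues(p['rvec'])[0];return p,R,-R.T@p['tvec']
def ray(n,uv,nrm=(0,0,1),d=0.):
    p,R,C=cam(n);v=R.T@np.array([(uv[0]-p['cx'])/p['fx'],(uv[1]-p['cy'])/p['fy'],1]);nrm=np.array(nrm)
    return C+v*(d-nrm@C)/(nrm@v)
def tri(uv1,uv2):
    P=[]
    for n in('top','scene'):
        p,R,C=cam(n);P.append(np.array([[p['fx'],0,p['cx']],[0,p['fy'],p['cy']],[0,0,1]])@np.c_[R,p['tvec']])
    X=cv2.triangulatePoints(P[0],P[1],np.array(uv1,float),np.array(uv2,float)).ravel();return X[:3]/X[3]
t25=np.radians(25);N=np.array([-np.sin(t25),0,np.cos(t25)])
def tilt(yaw=0.,tl=0.):
    y=np.array([np.cos(tl),0,np.sin(tl)]);z=np.array([np.sin(tl),0,-np.cos(tl)])
    return Ro.from_euler('z',yaw)*Ro.from_matrix(np.c_[[0,1,0],y,z])
def go(pos,R):
    s=get_state();C=Ro.from_quat(s['tcp_rot']);print('t',round(s['time'],2),'pos',s['eef_pos'].round(4),'open',round(s['opening'],3),'F',s['contact_force'].round(1),'ff',s['finger_force'])
    print('turn (tool, total)',(C.inv()*R).as_rotvec().round(3),'| shift now-axes',C.inv().apply(pos-s['eef_pos']).round(4),'| shift in target axes',R.inv().apply(pos-s['eef_pos']).round(4))
E
cat > m.py <<'E'
from h import *
im=cv2.imread('pics/top0.png');np.set_printoptions(precision=4,suppress=True)
for uv,z in [((250.4,108),.1604),((378.8,108),.1604),((253.4,156.6),.1096),((378,156.6),.1096)]: print('plate',ray('top',uv,d=z))
g=cv2.cvtColor(im,cv2.COLOR_BGR2GRAY).astype(int)
for c in(272,316,358): print('col',c,g[120:150,c-3:c+4].mean(1).astype(int))
for r in(139,):print('row',r,g[138:141,250:380].mean(0).astype(int))
m=(g<105).astype(np.uint8)
for nm,(x0,y0,x1,y1) in dict(L=(155,160,230,250),R=(380,152,455,245)).items():
    cs,_=cv2.findContours(m[y0:y1,x0:x1].copy(),cv2.RETR_EXTERNAL,cv2.CHAIN_APPROX_NONE);c=max(cs,key=cv2.contourArea)+np.array([x0,y0])
    w=np.array([ray('top',p[0],d=.04)[:2] for p in c],np.float32);r=cv2.minAreaRect(w);print(nm,r,cv2.boundingRect(c))
b=(im.max(2)<40).astype(np.uint8)[200:235,262:300];cs=cv2.findContours(b,0,2)[0];u=[cv2.minEnclosingCircle(c) for c in cs if cv2.contourArea(c)>10];print(u)
s=cv2.imread('pics/scene0.png');b=(s.max(2)<40).astype(np.uint8)[155:175,312:332];cs=cv2.findContours(b,0,2)[0];v=[cv2.minEnclosingCircle(c) for c in cs if cv2.contourArea(c)>10];print(v)
q=lambda x,y:(x/5+255,(y-325)/5+190)
for xy in[(105,388),(188,412),(150,535),(62,505)]:print('box',ray('top',q(*xy),d=.025))
ball=tri(q(100,490),(300+(361-250)/5,150+(398-325)/5));print('ball',ball,ray('top',q(100,490),d=.077))
E
python3 m.py
```

```text
plate [0.6907 0.1242 0.1604]
plate [ 0.686  -0.1831  0.1604]
plate [0.5816 0.1268 0.1096]
plate [ 0.5766 -0.1861  0.1096]
col 272 [ 51  51  52  53  70  96 109 110 108 107 108 108 110 101  81  68  70  93
 108 108  89  71  90 105 105  98 107 118  92  51]
col 316 [ 54  54  53  54  64  92 108 110 108 108 108 109 110 102  82  68  69  89
 105 108  94  76  92 106 104  99 108 117  95  61]
col 358 [ 53  53  53  52  58  88 109 111 108 109 107 108 109 110  93  68  68  87
 105 109 104  87  78  93 104 102 105 112  98  68]
row 139 [127 106  75  81 101 102 103 106 104 102 103 102 103 103 103 103 101 103
 101 102 101 103 102 102 101 102 102 102 102 102 102 102 102 103 103 103
 102 102  85  57  46  35  41  46  50  47  53  80 105 107 103 102 103 101
 104 104 105 106 104 106 105 105 105 104 102 103 102 102 103 101 102 103
 103 104 102 101 101 103 102 103 103 102  86  58  41  46  51  50  47  53
  70  92 102 102 101 100 102 103 104 105 104 102 103 105 107 107 107 106
 106 106 104 106 104 105 106 104 104 105 104 102 102 103 104 105 102  99
  82  72  86  95]
L ((0.4661717116832733, 0.2983231842517853), (0.1918380856513977, 0.15179122984409332), 3.7356553077697754) (164, 168, 61, 75)
R ((0.47429007291793823, -0.30008745193481445), (0.14460691809654236, 0.19146916270256042), 80.57716369628906) (387, 160, 62, 77)
[((14.5, 22.5), 6.041623115539551)]
[((10.0, 9.5), 3.6401548385620117)]
box [0.4681 0.0811 0.025 ]
box [0.4543 0.0363 0.025 ]
box [0.3881 0.0578 0.025 ]
box [0.4051 0.1052 0.025 ]
ball [0.4147 0.0789 0.0803] [0.4137 0.0785 0.077 ]
```

Run:
```python
from h import *
np.set_printoptions(precision=4,suppress=True)
C=np.array([.634,-.029,.135])
for n,u in dict(rh_b=270.5,lh_a=314.6,rh_a=358.3).items():
    w=ray('top',(u,138.5),N,N@C+.04); f=w-.04*N; print(n,'webtop',w,'foot',f,'TCP@11mm',f+.011*N,'pre',f+.091*N, 'upslope offset',(f-C)@[np.cos(t25),0,np.sin(t25)])
go(np.array([.433,.0705,.15]),tilt(-.34))
```

```text
rh_b webtop [0.6147 0.0759 0.1701] foot [0.6316 0.0759 0.1339] TCP@11mm [0.627  0.0759 0.1439] pre [0.5931 0.0759 0.2164] upslope offset -0.0026468828247803327
lh_a webtop [ 0.6132 -0.0282  0.1694] foot [ 0.6301 -0.0282  0.1332] TCP@11mm [ 0.6254 -0.0282  0.1431] pre [ 0.5916 -0.0282  0.2157] upslope offset -0.004308924070902875
rh_a webtop [ 0.6117 -0.1317  0.1687] foot [ 0.6286 -0.1317  0.1325] TCP@11mm [ 0.6239 -0.1317  0.1425] pre [ 0.5901 -0.1317  0.215 ] upslope offset -0.005960459689536534
t 0.1 pos [0.2297 0.634  0.2025] open 1.001 F [-0.3  0.4  0.6] ff 0.0
turn (tool, total) [-0.002  0.001  1.563] | shift now-axes [-0.3832 -0.4604  0.0533] | shift in target axes [-0.4635  0.3796  0.0525]
```

Call:
{"api": "move_arm", "payload": {
  "moves": [
    [1, [-0.0192, -0.023, 0.0027], [0, 0, 0]],
    [1, [-0.0192, -0.023, 0.0027], [0, 0, 0]],
    [1, [-0.0192, -0.023, 0.0027], [0, 0, 0]],
    [1, [-0.0192, -0.023, 0.0027], [0, 0, 0]],
    [1, [-0.0192, -0.023, 0.0027], [0, 0, 0]],
    [1, [-0.0192, -0.023, 0.0027], [0, 0, 0]],
    [1, [-0.0192, -0.023, 0.0027], [0, 0, 0]],
    [1, [-0.0192, -0.023, 0.0027], [0, 0, 0]],
    [1, [-0.0192, -0.023, 0.0027], [0, 0, 0]],
    [1, [-0.0192, -0.023, 0.0027], [0, 0, 0]]
  ],
  "grip_force": 20
}}

```text
time: 0.93
eef_pos: [0.332, 0.3513, 0.1761]
tcp_rot: [0.173, 0.985, -0.0, -0.0]
contact_force: [0.5, 0.6, -1.4]
opening: 1.0
finger_force: 0.0
```

Call:
{"api": "move_arm", "payload": {
  "moves": [
    [1, [-0.0192, -0.023, 0.0027], [0, 0, 0]],
    [1, [-0.0192, -0.023, 0.0027], [0, 0, 0]],
    [1, [-0.0192, -0.023, 0.0027], [0, 0, 0]],
    [1, [-0.0192, -0.023, 0.0027], [0, 0, 0]],
    [1, [-0.0192, -0.023, 0.0027], [0, 0, 0]],
    [1, [-0.0192, -0.023, 0.0027], [0, 0, 0]],
    [1, [-0.0192, -0.023, 0.0027], [0, 0, 0]],
    [1, [-0.0192, -0.023, 0.0027], [0, 0, 0]],
    [1, [-0.0192, -0.023, 0.0027], [0, 0, 0]],
    [1, [-0.0192, -0.023, 0.0027], [0, 0, 0]]
  ]
}}

```text
time: 1.77
eef_pos: [0.4342, 0.0698, 0.1493]
tcp_rot: [0.173, 0.985, 0.0, -0.0]
contact_force: [0.7, -0.2, -0.1]
opening: 1.002
finger_force: 0.0
```

Call:
{"api": "move_arm", "payload": {
  "moves": [
    [1, [0, 0, 0], [0, 0, 0.12]],
    [1, [0, 0, 0], [0, 0, 0.12]],
    [1, [0, 0, 0], [0, 0, 0.12]],
    [1, [0, 0, 0], [0, 0, 0.12]],
    [1, [0, 0, 0], [0, 0, 0.12]],
    [1, [0, 0, 0], [0, 0, 0.12]],
    [1, [0, 0, 0], [0, 0, 0.12]],
    [1, [0, 0, 0], [0, 0, 0.12]],
    [1, [0, 0, 0], [0, 0, 0.12]],
    [1, [0, 0, 0], [0, 0, 0.12]]
  ]
}}

```text
time: 2.6
eef_pos: [0.4338, 0.0713, 0.1493]
tcp_rot: [0.701, 0.713, -0.0, -0.0]
contact_force: [-0.2, 0.4, 0.9]
opening: 1.001
finger_force: 0.0
```

Run:
```python
from h import *
go(np.array([.433,.0705,.15]),tilt(-.34))
```

```text
t 2.6 pos [0.4338 0.0713 0.1493] open 1.001 F [-0.2  0.4  0.9] ff 0.0
turn (tool, total) [-0.001  0.     0.357] | shift now-axes [-0.0008 -0.0008 -0.0007] | shift in target axes [-0.001  -0.0005 -0.0007]
```

Call:
{"api": "move_arm", "payload": {
  "moves": [
    [1, [0, 0, 0], [0, 0, 0.119]],
    [1, [0, 0, 0], [0, 0, 0.119]],
    [1, [0, -0.01, 0], [0, 0, 0.119]],
    [1, [0, 0, 0], [0, 0, 0]],
    [1, [0, 0, 0.02], [0, 0, 0]],
    [1, [0, 0, 0.02], [0, 0, 0]],
    [1, [0, 0, 0.02], [0, 0, 0]],
    [1, [0, 0, 0.02], [0, 0, 0]],
    [1, [0, 0, 0.015], [0, 0, 0]],
    [1, [0, 0, 0], [0, 0, 0]]
  ]
}}

```text
time: 3.43
eef_pos: [0.4214, 0.0735, 0.0512]
tcp_rot: [0.814, 0.581, -0.003, -0.002]
contact_force: [-1.5, -0.4, 0.0]
opening: 1.002
finger_force: 0.0
```

Call:
{"api": "move_arm", "payload": {
  "moves": [
    [1, [0, 0.005, 0], [0, 0, 0]],
    [1, [0, 0.005, 0], [0, 0, 0]],
    [0.8, [0, 0, 0], [0, 0, 0]],
    [0.7, [0, 0, 0], [0, 0, 0]],
    [0.6, [0, 0, 0], [0, 0, 0]],
    [0.5, [0, 0, 0], [0, 0, 0]],
    [0.4, [0, 0, 0], [0, 0, 0]],
    [0.33, [0, 0, 0], [0, 0, 0]],
    [0.3, [0, 0, 0], [0, 0, 0]],
    [0.28, [0, 0, 0], [0, 0, 0]]
  ]
}}

```text
time: 4.27
eef_pos: [0.4435, 0.0686, 0.0645]
tcp_rot: [0.814, 0.58, 0.007, 0.007]
contact_force: [0.5, -3.2, 29.3]
opening: 0.278
finger_force: 13.6
```

Run:
```python
from h import *
go(np.array([.433,.0705,.15]),tilt(-.34))
for n in("scene","top"):
    im=read_camera(n)[...,::-1];cv2.imwrite(f"pics/{n}1.png",im)
a=cv2.imread('pics/scene1.png')[120:220,270:370];b=cv2.imread('pics/top1.png')[170:270,230:330]
cv2.imwrite('pics/c1.png',cv2.convertScaleAbs(cv2.resize(np.hstack([a,b]),None,fx=4,fy=4,interpolation=2),alpha=1.4))
```

```text
t 4.27 pos [0.4435 0.0686 0.0645] open 0.278 F [ 0.5 -3.2 29.3] ff 13.565948009490967
turn (tool, total) [ 0.02  -0.003  0.008] | shift now-axes [-0.0014 -0.0089 -0.0857] | shift in target axes [-0.0018 -0.0106 -0.0855]
```

View pics/c1.png

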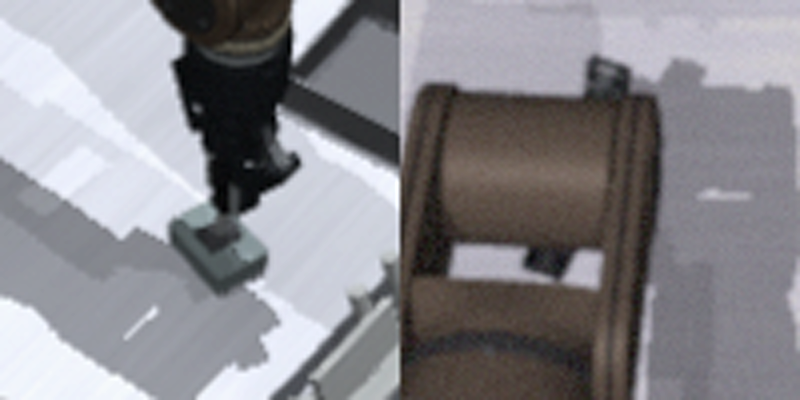

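The gripper has the ball, but the tool has been pushed up about 12 mm with 29 N. I'll release and look.

Call:
{"api": "move_arm", "payload": {
  "moves": [
    [0.35, [0, 0, 0], [0, 0, 0]],
    [0.45, [0, 0, 0], [0, 0, 0]],
    [0.6, [0, 0, 0], [0, 0, 0]],
    [0.8, [0, 0, 0], [0, 0, 0]],
    [1, [0, 0, 0], [0, 0, 0]],
    [1, [0, 0, 0], [0, 0, 0]],
    [1, [0, 0, -0.015], [0, 0, 0]],
    [1, [0, 0, -0.02], [0, 0, 0]],
    [1, [0, 0, -0.025], [0, 0, 0]],
    [1, [0, 0, -0.025], [0, 0, 0]]
  ]
}}

```text
time: 5.2
eef_pos: [0.4325, 0.0703, 0.1392]
tcp_rot: [0.815, 0.58, -0.001, -0.001]
contact_force: [-0.6, -0.7, 0.3]
opening: 0.998
finger_force: 0.0
```

Run:
```python
from h import *
go(np.array([.433,.0705,.15]),tilt(-.34))
for n in("scene",):
    im=read_camera(n)[...,::-1];cv2.imwrite(f"pics/{n}2.png",im)
a=cv2.imread('pics/scene2.png')[120:220,270:370];b=cv2.imread('pics/scene0.png')[120:220,270:370]
cv2.imwrite('pics/c2.png',cv2.convertScaleAbs(cv2.resize(np.hstack([a,b]),None,fx=4,fy=4,interpolation=2),alpha=1.4))
```

```text
t 5.2 pos [0.4325 0.0703 0.1392] open 0.998 F [-0.6 -0.7  0.3] ff 0.0
turn (tool, total) [-0.003  0.001  0.006] | shift now-axes [ 0.0003  0.0004 -0.0108] | shift in target axes [ 0.0003  0.0004 -0.0108]
```

View pics/c2.png

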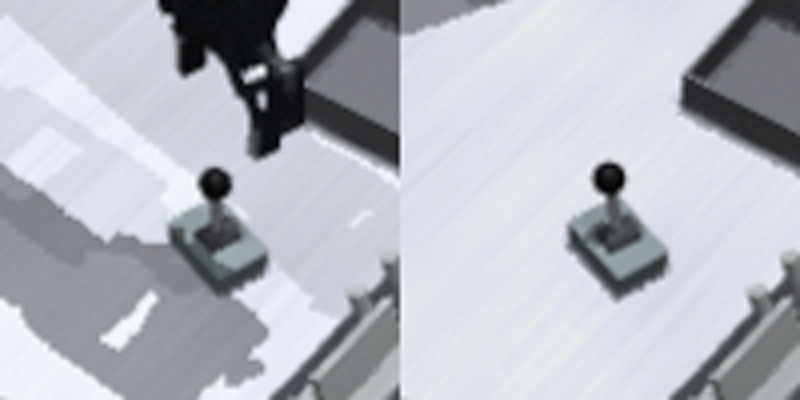

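Run:
```python
from h import *
def blob(f):
    s=cv2.imread(f)[156:176,312:334];b=(s.max(2)<45).astype(np.uint8);c=max(cv2.findContours(b,0,2)[0],key=cv2.contourArea);m=cv2.moments(c);return m['m10']/m['m00']+312,m['m01']/m['m00']+156
b0,b1=blob('pics/scene0.png'),blob('pics/scene2.png');print(b0,b1)
p=camera_params('scene');K=np.array([[p['fx'],0,p['cx']],[0,p['fy'],p['cy']],[0,0,1]])
pr=lambda X:cv2.projectPoints(np.array([X]),p['rvec'],p['tvec'],K,None)[0].ravel()
d=np.array([np.cos(-.34),np.sin(-.34),0]);u=np.array([0,0,1])
for a0 in(0,.05,.1):
    f=lambda a:pr(piv+.06*(np.sin(a-.4)*d+np.cos(a-.4)*u))
    ball=np.array([.4137,.0785,.022+.06*np.cos(a0-.4)]);piv=ball-.06*(np.sin(a0-.4)*d+np.cos(a0-.4)*u);f0=f(a0)
    print(a0,'piv',piv.round(4),'pred0',f0.round(1),[(a,(f(a)-f0).round(2)) for a in(.1,.2,.3,.4,.5)])
print('meas delta',np.subtract(b1,b0))
```

```text
(321.9323671497585, 164.29468599033817) (323.3333333333333, 165.6969696969697)
0 piv [0.4357 0.0707 0.022 ] pred0 [321.5 165.2] [(0.1, array([1.03, 0.8 ])), (0.2, array([2.08, 1.76])), (0.3, array([3.16, 2.87])), (0.4, array([4.25, 4.13])), (0.5, array([5.34, 5.52]))]
0.05 piv [0.4331 0.0716 0.022 ] pred0 [321.5 164.9] [(0.1, array([0.52, 0.42])), (0.2, array([1.57, 1.38])), (0.3, array([2.65, 2.49])), (0.4, array([3.73, 3.74])), (0.5, array([4.82, 5.13]))]
0.1 piv [0.4304 0.0726 0.022 ] pred0 [321.5 164.7] [(0.1, array([0., 0.])), (0.2, array([1.05, 0.96])), (0.3, array([2.13, 2.06])), (0.4, array([3.21, 3.32])), (0.5, array([4.29, 4.7 ]))]
meas delta [1.40096618 1.40228371]
```

The lever is only at about 0.2 rad, because the squeeze dragged it. I'll push it with a loose gap around the ball instead.

Call:
{"api": "move_arm", "payload": {
  "moves": [
    [0.65, [0, -0.0125, 0], [0, 0, 0]],
    [0.65, [0, 0, 0], [0, 0, 0]],
    [0.65, [0, 0, 0.02], [0, 0, 0]],
    [0.65, [0, 0, 0.02], [0, 0, 0]],
    [0.65, [0, 0, 0.02], [0, 0, 0]],
    [0.65, [0, 0, 0.018], [0, 0, 0]],
    [0.55, [0, 0, 0], [0, 0, 0]],
    [0.5, [0, 0, 0], [0, 0, 0]],
    [0.45, [0, 0, 0], [0, 0, 0]],
    [0.42, [0, 0, 0], [0, 0, 0]]
  ]
}}

```text
time: 6.08
eef_pos: [0.4232, 0.0741, 0.0629]
tcp_rot: [0.815, 0.58, 0.001, 0.001]
contact_force: [-0.2, -0.4, -0.3]
opening: 0.421
finger_force: 0.0
```

Call:
{"api": "move_arm", "payload": {
  "moves": [
    [0.42, [0, 0, 0], [0, 0, 0]],
    [0.42, [0, 0.003, 0], [0, 0, 0]],
    [0.42, [0, 0.003, 0], [0, 0, 0]],
    [0.42, [0, 0.003, 0], [0, 0, 0]],
    [0.42, [0, 0.003, 0], [0, 0, 0]],
    [0.42, [0, 0.003, 0], [0, 0, 0]],
    [0.42, [0, 0.003, 0], [0, 0, 0]],
    [0.42, [0, 0, 0], [0, 0, 0]],
    [0.42, [0, 0, 0], [0, 0, 0]],
    [0.42, [0, 0, 0], [0, 0, 0]]
  ]
}}

```text
time: 6.92
eef_pos: [0.4414, 0.0682, 0.0635]
tcp_rot: [0.815, 0.58, 0.002, 0.001]
contact_force: [0.5, 1.5, 5.6]
opening: 0.423
finger_force: 2.4
```

Run:
```python
from h import *
go(np.array([.433,.0705,.15]),tilt(-.34))
```

```text
t 6.92 pos [0.4414 0.0682 0.0635] open 0.423 F [0.5 1.5 5.6] ff 2.378527745604515
turn (tool, total) [ 0.004 -0.001  0.006] | shift now-axes [-0.0004 -0.0084 -0.0866] | shift in target axes [-0.0006 -0.0087 -0.0865]
```

Call:
{"api": "move_arm", "payload": {
  "moves": [
    [0.45, [0, -0.003, 0], [0, 0, 0]],
    [0.5, [0, -0.003, 0], [0, 0, 0]],
    [0.55, [0, 0, 0], [0, 0, 0]],
    [0.6, [0, 0, 0], [0, 0, 0]],
    [0.65, [0, 0, 0], [0, 0, 0]],
    [0.65, [0, 0, -0.02], [0, 0, 0]],
    [0.65, [0, 0, -0.03], [0, 0, 0]],
    [0.65, [0, 0, -0.04], [0, 0, 0]],
    [0.65, [0, 0, -0.04], [0, 0, 0]],
    [0.65, [0, 0, 0], [0, 0, 0]]
  ]
}}

```text
time: 7.75
eef_pos: [0.4386, 0.07, 0.2009]
tcp_rot: [0.815, 0.58, 0.006, 0.005]
contact_force: [0.7, 0.1, 0.6]
opening: 0.651
finger_force: 0.0
```

```bash
cat > sw.py <<'E'
from h import *
import sys
go(np.array([.433,.0705,.15]),tilt(-.34))
im=read_camera('scene')[...,::-1];f=f'pics/{sys.argv[1]}.png';cv2.imwrite(f,im)
s=cv2.imread(f)[156:178,312:336];b=(s.max(2)<45).astype(np.uint8)
for c in cv2.findContours(b,0,2)[0]:
    m=cv2.moments(c)
    if m['m00']>15: print('delta',m['m10']/m['m00']+312-321.93,m['m01']/m['m00']+156-164.29,m['m00'])
a=im[120:220,270:370];cv2.imwrite(f'pics/{sys.argv[1]}c.png',cv2.convertScaleAbs(cv2.resize(a,None,fx=5,fy=5,interpolation=2),alpha=1.4))
E
python3 sw.py s3
```

```text
t 7.75 pos [0.4386 0.07   0.2009] open 0.651 F [0.7 0.1 0.6] ff 0.0
turn (tool, total) [ 0.016 -0.004  0.006] | shift now-axes [-0.0015 -0.0063  0.0508] | shift in target axes [-0.0013 -0.0054  0.0509]
delta 3.752291666666679 3.892291666666665 32.0
```

The lever reads about 0.4 rad by the pixel shift (+3.75, +3.9 px against +3.7, +3.7 predicted). I'll confirm that from the top view once the arm is out of the way. rh_a goes first.

Run:
```python
from h import *
go(np.array([.590,-.132,.215]),tilt(0,t25))
```

```text
t 7.8 pos [0.4369 0.07   0.1972] open 0.646 F [ 0.4  0.1 -0.3] ff 0.0
turn (tool, total) [-0.421  0.072 -0.329] | shift now-axes [-0.1406  0.211  -0.0159] | shift in target axes [-0.202   0.1463  0.0486]
```

Call:
{"api": "move_arm", "payload": {
  "moves": [
    [0.65, [0, 0, 0], [-0.0842, 0.0144, -0.0658]],
    [0.65, [0, 0, 0], [-0.0842, 0.0144, -0.0658]],
    [0.65, [0, 0, 0], [-0.0842, 0.0144, -0.0658]],
    [0.65, [0, 0, 0], [-0.0842, 0.0144, -0.0658]],
    [0.65, [0, 0, 0], [-0.0842, 0.0144, -0.0658]],
    [0.65, [-0.025, 0.018, 0.006], [0, 0, 0]],
    [0.65, [-0.025, 0.018, 0.006], [0, 0, 0]],
    [0.65, [-0.025, 0.018, 0.006], [0, 0, 0]],
    [0.65, [-0.025, 0.018, 0.006], [0, 0, 0]],
    [0.65, [-0.025, 0.018, 0.006], [0, 0, 0]]
  ]
}}

```text
time: 8.63
eef_pos: [0.5278, -0.0559, 0.1999]
tcp_rot: [0.692, 0.691, 0.149, 0.148]
contact_force: [0.6, -0.1, 1.3]
opening: 0.653
finger_force: 0.0
```

Call:
{"api": "move_arm", "payload": {
  "moves": [
    [0.65, [-0.025, 0.018, 0.006], [0, 0, 0]],
    [0.65, [-0.025, 0.018, 0.006], [0, 0, 0]],
    [0.65, [-0.025, 0.018, 0.006], [0, 0, 0]],
    [0.65, [-0.002, 0.002, 0.0], [0, 0, 0]],
    [0.65, [0, 0, 0], [0, 0, 0]],
    [0.65, [0, 0, 0], [0, 0, 0]],
    [0.65, [0, 0, 0], [0, 0, 0]],
    [0.65, [0, 0, 0], [0, 0, 0]],
    [0.65, [0, 0, 0], [0, 0, 0]],
    [0.65, [0, 0, 0], [0, 0, 0]]
  ]
}}

```text
time: 9.47
eef_pos: [0.586, -0.1309, 0.2082]
tcp_rot: [0.691, 0.692, 0.15, 0.149]
contact_force: [-0.4, -0.1, -0.2]
opening: 0.646
finger_force: 0.0
```

Run:
```python
from h import *
np.set_printoptions(precision=4,suppress=True)
go(np.array([.6239,-.1317,.1425]),tilt(0,t25))
im={n:read_camera(n)[...,::-1] for n in('top','scene')}
for n,(x0,y0,x1,y1) in dict(top=(258,190,302,240),scene=(310,150,338,180)).items():
    s=im[n][y0:y1,x0:x1]
    for c in cv2.findContours((s.max(2)<45).astype(np.uint8),0,2)[0]:
        m=cv2.moments(c)
        if m['m00']>8: print(n,m['m10']/m['m00']+x0,m['m01']/m['m00']+y0,m['m00'],ray(n,(m['m10']/m['m00']+x0,m['m01']/m['m00']+y0),d=.082))
a=cv2.resize(cv2.convertScaleAbs(im['top'][180:250,250:310],alpha=1.4),None,fx=6.6,fy=6,interpolation=2)
b=cv2.resize(cv2.convertScaleAbs(im['scene'][140:210,290:350],alpha=1.2),None,fx=6.6,fy=6,interpolation=2)
cv2.imwrite('pics/c4.png',np.hstack([a,b]))
```

```text
t 9.47 pos [ 0.586  -0.1309  0.2082] open 0.646 F [-0.4 -0.1 -0.2] ff 0.0
turn (tool, total) [-0.011 -0.001  0.001] | shift now-axes [-0.0009  0.0074  0.0755] | shift in target axes [-0.0008  0.0066  0.0755]
top 277.78657074340526 215.99040767386091 69.5 [0.4316 0.0706 0.082 ]
scene 316.35447154471547 166.24336043360432 307.5 [0.4063 0.0622 0.082 ]
```

View pics/c4.png

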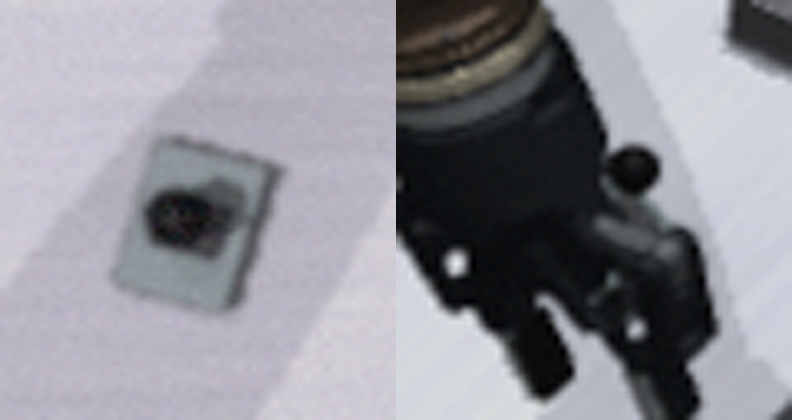

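Seen from above, the ball is at (0.4316, 0.0706). The box centre is (0.429, 0.070), so the lever is upright and inside the off band. Now I'll pick rh_a.

Call:
{"api": "move_arm", "payload": {
  "moves": [
    [0.65, [0, 0.004, 0.01], [-0.01, 0, 0]],
    [0.65, [0, 0.003, 0.015], [0, 0, 0]],
    [0.65, [0, 0, 0.017], [0, 0, 0]],
    [0.65, [0, 0, 0.017], [0, 0, 0]],
    [0.65, [0, 0, 0.012], [0, 0, 0]],
    [0.65, [0, 0, 0.004], [0, 0, 0]],
    [0.65, [0, 0, 0], [0, 0, 0]],
    [0.4, [0, 0, 0], [0, 0, 0]],
    [0.2, [0, 0, 0], [0, 0, 0]],
    [0.15, [0, 0, 0], [0, 0, 0]]
  ],
  "grip_force": 60
}}

```text
time: 10.4
eef_pos: [0.6247, -0.132, 0.1443]
tcp_rot: [0.69, 0.69, 0.153, 0.153]
contact_force: [0.1, -1.4, 0.0]
opening: 0.23
finger_force: 0.0
```

Run:
```python
from h import *
go(np.array([.6239,-.1317,.1425]),tilt(0,t25))
```

```text
t 10.4 pos [ 0.6247 -0.132   0.1443] open 0.23 F [ 0.1 -1.4  0. ] ff 0.0
turn (tool, total) [ 0.001 -0.     0.   ] | shift now-axes [ 0.0003 -0.0014  0.0013] | shift in target axes [ 0.0003 -0.0014  0.0013]
```

Call:
{"api": "move_arm", "payload": {
  "moves": [
    [0.15, [0, 0, 0], [0, 0, 0]],
    [0.1, [0, 0, 0], [0, 0, 0]],
    [0.07, [0, 0, 0], [0, 0, 0]],
    [0.05, [0, 0, 0], [0, 0, 0]],
    [0, [0, 0, 0], [0, 0, 0]],
    [0, [0, 0, 0], [0, 0, 0]],
    [0, [0, 0, 0], [0, 0, 0]],
    [0, [0, 0, 0], [0, 0, 0]],
    [0, [0, 0, -0.005], [0, 0, 0]],
    [0, [0, 0, -0.01], [0, 0, 0]]
  ]
}}

```text
time: 11.23
eef_pos: [0.6167, -0.131, 0.1546]
tcp_rot: [0.691, 0.691, 0.152, 0.15]
contact_force: [-0.2, 0.4, -2.5]
opening: 0.056
finger_force: 58.8
```

Run:
```python
from h import *
go(np.array([.6239,-.1317,.1425]),tilt(0,t25))
```

```text
t 11.23 pos [ 0.6167 -0.131   0.1546] open 0.056 F [-0.2  0.4 -2.5] ff 58.80767282098532
turn (tool, total) [-0.005 -0.003 -0.001] | shift now-axes [-0.0007  0.0015  0.0141] | shift in target axes [-0.0007  0.0014  0.0141]
```

Run:
```python
from h import *
go(np.array([.515,-.311,.12]),tilt(-.164,0))
```

```text
t 11.23 pos [ 0.6167 -0.131   0.1546] open 0.056 F [-0.2  0.4 -2.5] ff 58.80767282098532
turn (tool, total) [ 0.431 -0.038  0.161] | shift now-axes [-0.18   -0.1067 -0.0116] | shift in target axes [-0.1941 -0.0709  0.0346]
```

Call:
{"api": "move_arm", "payload": {
  "moves": [
    [0, [0, 0, -0.015], [0, 0, 0]],
    [0, [0, 0, -0.02], [0, 0, 0]],
    [0, [0, 0, -0.025], [0, 0, 0]],
    [0, [0, 0, -0.02], [0, 0, 0]],
    [0, [0, 0, 0], [0.072, -0.006, 0.027]],
    [0, [0, 0, 0], [0.072, -0.006, 0.027]],
    [0, [0, 0, 0], [0.072, -0.006, 0.027]],
    [0, [0, 0, 0], [0.072, -0.006, 0.027]],
    [0, [0, 0, 0], [0.072, -0.006, 0.027]],
    [0, [0, 0, 0], [0.072, -0.006, 0.027]]
  ]
}}

```text
time: 12.07
eef_pos: [0.5844, -0.1315, 0.23]
tcp_rot: [0.763, 0.646, 0.0, 0.0]
contact_force: [0.5, 0.4, -3.6]
opening: 0.055
finger_force: 58.7
```

Call:
{"api": "move_arm", "payload": {
  "moves": [
    [0, [-0.018, -0.0047, 0], [0, 0, 0]],
    [0, [-0.025, -0.0047, 0], [0, 0, 0]],
    [0, [-0.025, -0.0047, 0.01], [0, 0, 0]],
    [0, [-0.025, -0.0047, 0.015], [0, 0, 0]],
    [0, [-0.025, -0.0047, 0.015], [0, 0, 0]],
    [0, [-0.025, -0.0047, 0.015], [0, 0, 0]],
    [0, [-0.025, -0.0047, 0.015], [0, 0, 0]],
    [0, [-0.02, -0.0047, 0.015], [0, 0, 0]],
    [0, [0, 0, 0.015], [0, 0, 0]],
    [0, [0, 0, 0], [0, 0, 0]]
  ]
}}

```text
time: 12.9
eef_pos: [0.5142, -0.3106, 0.1252]
tcp_rot: [0.764, 0.646, 0.001, -0.003]
contact_force: [-0.4, 0.2, -4.4]
opening: 0.052
finger_force: 58.8
```

Run:
```python
from h import *
go(np.array([.515,-.311,.0165]),tilt(-.164,0))
```

```text
t 12.9 pos [ 0.5142 -0.3106  0.1252] open 0.052 F [-0.4  0.2 -4.4] ff 58.83698411285877
turn (tool, total) [-0.003 -0.005 -0.003] | shift now-axes [-0.0008  0.0012  0.1087] | shift in target axes [-0.0003  0.0009  0.1087]
```

Excellent tracking. I'll lower it, easing off near the floor.

Call:
{"api": "move_arm", "payload": {
  "moves": [
    [0, [0, 0, 0.015], [0, 0, 0]],
    [0, [0, 0, 0.02], [0, 0, 0]],
    [0, [0, 0, 0.02], [0, 0, 0]],
    [0, [0, 0, 0.018], [0, 0, 0]],
    [0, [0, 0, 0.013], [0, 0, 0]],
    [0, [0, 0, 0.01], [0, 0, 0]],
    [0, [0, 0, 0.006], [0, 0, 0]],
    [0, [0, 0, 0.002], [0, 0, 0]],
    [0, [0, 0, 0.002], [0, 0, 0]],
    [0, [0, 0, 0.001], [0, 0, 0]]
  ]
}}

```text
time: 13.73
eef_pos: [0.5174, -0.3114, 0.0227]
tcp_rot: [0.763, 0.647, 0.001, 0.001]
contact_force: [-0.2, -0.1, -2.8]
opening: 0.051
finger_force: 58.9
```

Run:
```python
from h import *
go(np.array([.515,-.311,.0165]),tilt(-.164,0))
```

```text
t 13.73 pos [ 0.5174 -0.3114  0.0227] open 0.051 F [-0.2 -0.1 -2.8] ff 58.8724853284657
turn (tool, total) [ 0.004 -0.    -0.   ] | shift now-axes [ 0.     -0.0025  0.0062] | shift in target axes [ 0.     -0.0025  0.0062]
```

Call:
{"api": "move_arm", "payload": {
  "moves": [
    [0, [0, 0, 0.001], [0, 0, 0]],
    [0, [0, 0, 0.001], [0, 0, 0]],
    [0, [0, 0, 0.001], [0, 0, 0]],
    [0, [0, 0, 0.001], [0, 0, 0]],
    [0, [0, 0, 0.001], [0, 0, 0]],
    [0, [0, 0, 0.001], [0, 0, 0]],
    [0, [0, 0, 0], [0, 0, 0]],
    [0, [0, 0, 0], [0, 0, 0]],
    [0, [0, 0, 0], [0, 0, 0]],
    [0, [0, 0, 0], [0, 0, 0]]
  ]
}}

```text
time: 14.57
eef_pos: [0.5168, -0.311, 0.0158]
tcp_rot: [0.763, 0.647, 0.001, 0.001]
contact_force: [-0.0, -0.4, -2.6]
opening: 0.051
finger_force: 58.9
```

Call:
{"api": "move_arm", "payload": {
  "moves": [
    [0, [0, 0, 0.001], [0, 0, 0]],
    [0, [0, 0, 0.001], [0, 0, 0]],
    [0, [0, 0, 0.001], [0, 0, 0]],
    [0, [0, 0, 0], [0, 0, 0]],
    [0, [0, 0, 0], [0, 0, 0]],
    [0, [0, 0, 0], [0, 0, 0]],
    [0, [0, 0, 0], [0, 0, 0]],
    [0, [0, 0, 0], [0, 0, 0]],
    [0, [0, 0, 0], [0, 0, 0]],
    [0, [0, 0, 0], [0, 0, 0]]
  ]
}}

```text
time: 15.4
eef_pos: [0.5167, -0.3113, 0.0138]
tcp_rot: [0.763, 0.647, 0.001, 0.0]
contact_force: [-4.2, 0.3, 4.9]
opening: 0.056
finger_force: 60.2
```

Call:
{"api": "move_arm", "payload": {
  "moves": [
    [0.08, [0, 0, 0], [0, 0, 0]],
    [0.12, [0, 0, 0], [0, 0, 0]],
    [0.2, [0, 0, 0], [0, 0, 0]],
    [0.3, [0, 0, 0], [0, 0, 0]],
    [0.3, [0, 0, 0], [0, 0, 0]],
    [0.3, [0, 0, -0.01], [0, 0, 0]],
    [0.3, [0, 0, -0.025], [0, 0, 0]],
    [0.3, [0, 0, -0.035], [0, 0, 0]],
    [0.4, [0, 0, -0.04], [0, 0, 0]],
    [0.65, [0, 0, -0.04], [0, 0, 0]]
  ]
}}

```text
time: 16.23
eef_pos: [0.5161, -0.3106, 0.1644]
tcp_rot: [0.763, 0.647, 0.001, 0.0]
contact_force: [0.4, -0.7, 0.7]
opening: 0.528
finger_force: 0.0
```

Run:
```python
from h import *
go(np.array([.5916,-.0282,.2157]),tilt(0,t25))
im=read_camera('scene')[...,::-1]
cv2.imwrite('pics/s5.png',cv2.convertScaleAbs(cv2.resize(im[140:320,190:440],None,fx=3,fy=3,interpolation=2),alpha=1.2))
```

```text
t 16.23 pos [ 0.5161 -0.3106  0.1644] open 0.528 F [ 0.4 -0.7  0.7] ff 0.0
turn (tool, total) [-0.434  0.034 -0.162] | shift now-axes [ 0.291   0.0283 -0.0508] | shift in target axes [ 0.2824  0.0901 -0.0146]
```

View pics/s5.png

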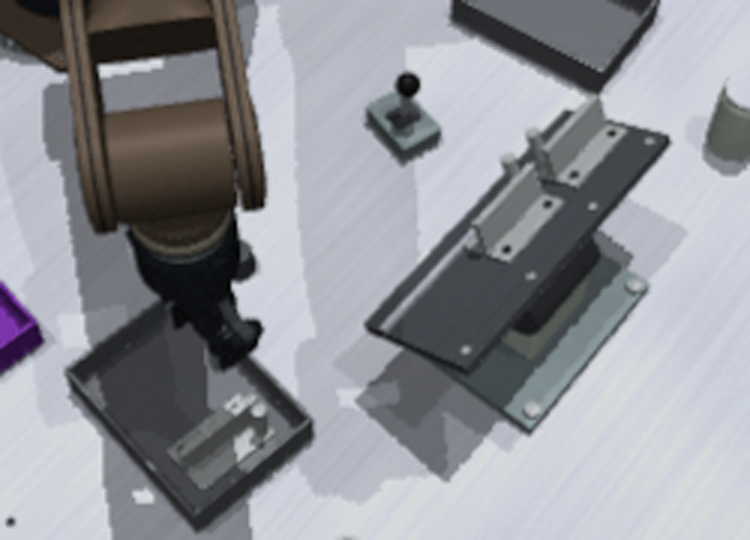

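rh_a stands flat in the far half of the right bin, and the lever is upright. Next is lh_a.

Call:
{"api": "move_arm", "payload": {
  "moves": [
    [0.65, [0.02, 0.003, -0.017], [0, 0, 0]],
    [0.65, [0.034, 0.0031, -0.017], [0, 0, 0]],
    [0.65, [0.034, 0.0031, -0.017], [0, 0, 0]],
    [0.65, [0.034, 0.0031, 0], [0, 0, 0]],
    [0.65, [0.034, 0.0031, 0], [0, 0, 0]],
    [0.65, [0.034, 0.0031, 0], [0, 0, 0]],
    [0.65, [0.034, 0.0031, 0], [0, 0, 0]],
    [0.65, [0.034, 0.0031, 0], [0, 0, 0]],
    [0.65, [0.033, 0.0031, 0], [0, 0, 0]],
    [0.65, [0, 0, 0], [0, 0, 0]]
  ]
}}

```text
time: 17.12
eef_pos: [0.5922, -0.0233, 0.2148]
tcp_rot: [0.761, 0.649, 0.002, 0.0]
contact_force: [-1.2, 0.3, 0.8]
opening: 0.651
finger_force: 0.0
```

Call:
{"api": "move_arm", "payload": {
  "moves": [
    [0.65, [0, 0, 0], [-0.0868, 0.0068, -0.0324]],
    [0.65, [0, 0, 0], [-0.0868, 0.0068, -0.0324]],
    [0.65, [0, 0, 0], [-0.0868, 0.0068, -0.0324]],
    [0.65, [0, 0, 0], [-0.0868, 0.0068, -0.0324]],
    [0.65, [0, 0, 0], [-0.0868, 0.0068, -0.0324]],
    [0.65, [0, 0, 0], [0, 0, 0]],
    [0.65, [0, 0, 0], [0, 0, 0]],
    [0.65, [0, 0, 0], [0, 0, 0]],
    [0.65, [0, 0, 0], [0, 0, 0]],
    [0.65, [0, 0, 0], [0, 0, 0]]
  ]
}}

```text
time: 17.95
eef_pos: [0.5925, -0.0288, 0.2151]
tcp_rot: [0.69, 0.69, 0.153, 0.154]
contact_force: [0.2, 0.0, -1.2]
opening: 0.652
finger_force: 0.0
```

Run:
```python
from h import *
go(np.array([.6256,-.0282,.1441]),tilt(0,t25))
```

```text
t 17.95 pos [ 0.5925 -0.0288  0.2151] open 0.652 F [ 0.2  0.  -1.2] ff 0.0
turn (tool, total) [0.001 0.001 0.   ] | shift now-axes [ 0.0007 -0.0001  0.0783] | shift in target axes [ 0.0006 -0.      0.0783]
```

Call:
{"api": "move_arm", "payload": {
  "moves": [
    [0.65, [0, 0, 0.012], [0, 0, 0]],
    [0.65, [0, 0, 0.018], [0, 0, 0]],
    [0.65, [0, 0, 0.018], [0, 0, 0]],
    [0.65, [0, 0, 0.015], [0, 0, 0]],
    [0.65, [0, 0, 0.01], [0, 0, 0]],
    [0.65, [0, 0, 0.005], [0, 0, 0]],
    [0.5, [0, 0, 0], [0, 0, 0]],
    [0.3, [0, 0, 0], [0, 0, 0]],
    [0.2, [0, 0, 0], [0, 0, 0]],
    [0.15, [0, 0, 0], [0, 0, 0]]
  ]
}}

```text
time: 18.78
eef_pos: [0.6249, -0.0287, 0.1447]
tcp_rot: [0.69, 0.69, 0.153, 0.154]
contact_force: [0.1, 0.4, 0.1]
opening: 0.15
finger_force: 0.0
```

Call:
{"api": "move_arm", "payload": {
  "moves": [
    [0.15, [0, 0, 0], [0, 0, 0]],
    [0.1, [0, 0, 0], [0, 0, 0]],
    [0.07, [0, 0, 0], [0, 0, 0]],
    [0.05, [0, 0, 0], [0, 0, 0]],
    [0, [0, 0, 0], [0, 0, 0]],
    [0, [0, 0, 0], [0, 0, 0]],
    [0, [0, 0, 0], [0, 0, 0]],
    [0, [0, 0, 0], [0, 0, 0]],
    [0, [0, 0, -0.005], [0, 0, 0]],
    [0, [0, 0, -0.01], [0, 0, 0]]
  ]
}}

```text
time: 19.62
eef_pos: [0.6168, -0.0283, 0.1553]
tcp_rot: [0.691, 0.691, 0.152, 0.152]
contact_force: [-0.3, 0.3, -2.3]
opening: 0.032
finger_force: 58.8
```

Run:
```python
from h import *
go(np.array([.466,.306,.12]),tilt(.065,0))
```

```text
t 19.62 pos [ 0.6168 -0.0283  0.1553] open 0.032 F [-0.3  0.3 -2.3] ff 58.7796351313591
turn (tool, total) [ 0.433  0.014 -0.064] | shift now-axes [ 0.3343 -0.1517 -0.0314] | shift in target axes [ 0.3434 -0.1288  0.0353]
```

Call:
{"api": "move_arm", "payload": {
  "moves": [
    [0, [0, 0, -0.02], [0, 0, 0]],
    [0, [0, 0, -0.025], [0, 0, 0]],
    [0, [0, 0, -0.03], [0, 0, 0]],
    [0, [0, 0, -0.025], [0, 0, 0]],
    [0, [0, 0, 0], [0.0866, 0.0028, -0.0128]],
    [0, [0, 0, 0], [0.0866, 0.0028, -0.0128]],
    [0, [0, 0, 0], [0.0866, 0.0028, -0.0128]],
    [0, [0, 0, 0], [0.0866, 0.0028, -0.0128]],
    [0, [0, 0, 0], [0.0866, 0.0028, -0.0128]],
    [0, [0, 0, 0], [0, 0, 0]]
  ]
}}

```text
time: 20.45
eef_pos: [0.5776, -0.0287, 0.2477]
tcp_rot: [0.684, 0.73, 0.001, 0.002]
contact_force: [-0.4, -0.7, -2.6]
opening: 0.031
finger_force: 59.2
```

Call:
{"api": "move_arm", "payload": {
  "moves": [
    [0, [0.018, -0.0072, 0], [0, 0, 0]],
    [0, [0.028, -0.0072, 0], [0, 0, 0]],
    [0, [0.03, -0.0072, 0], [0, 0, 0]],
    [0, [0.03, -0.0072, 0], [0, 0, 0]],
    [0, [0.03, -0.0072, 0], [0, 0, 0]],
    [0, [0.03, -0.0072, 0.01], [0, 0, 0]],
    [0, [0.03, -0.0072, 0.015], [0, 0, 0]],
    [0, [0.03, -0.0072, 0.015], [0, 0, 0]],
    [0, [0.03, -0.0072, 0.015], [0, 0, 0]],
    [0, [0.03, -0.0072, 0.015], [0, 0, 0]]
  ]
}}

```text
time: 21.28
eef_pos: [0.4845, 0.2535, 0.1767]
tcp_rot: [0.684, 0.73, 0.002, 0.002]
contact_force: [1.0, -0.3, -2.2]
opening: 0.025
finger_force: 59.1
```

Call:
{"api": "move_arm", "payload": {
  "moves": [
    [0, [0.028, -0.0072, 0.015], [0, 0, 0]],
    [0, [0.018, -0.0072, 0.015], [0, 0, 0]],
    [0, [0.008, 0, 0.015], [0, 0, 0]],
    [0, [0, 0, 0.01], [0, 0, 0]],
    [0, [0, 0, 0], [0, 0, 0]],
    [0, [0, 0, 0], [0, 0, 0]],
    [0, [0, 0, 0], [0, 0, 0]],
    [0, [0, 0, 0], [0, 0, 0]],
    [0, [0, 0, 0], [0, 0, 0]],
    [0, [0, 0, 0], [0, 0, 0]]
  ]
}}

```text
time: 22.12
eef_pos: [0.4687, 0.3048, 0.1228]
tcp_rot: [0.684, 0.729, 0.002, 0.002]
contact_force: [0.7, 0.9, -2.4]
opening: 0.025
finger_force: 59.1
```

Run:
```python
from h import *
go(np.array([.466,.306,.0145]),tilt(.065,0))
```

```text
t 22.12 pos [0.4687 0.3048 0.1228] open 0.025 F [ 0.7  0.9 -2.4] ff 59.07693509012461
turn (tool, total) [ 0.005  0.001 -0.001] | shift now-axes [ 0.0014 -0.0032  0.1083] | shift in target axes [ 0.0013 -0.0026  0.1083]
```

Call:
{"api": "move_arm", "payload": {
  "moves": [
    [0, [0, -0.001, 0.015], [0, 0, 0]],
    [0, [0, -0.001, 0.02], [0, 0, 0]],
    [0, [0, 0, 0.02], [0, 0, 0]],
    [0, [0, 0, 0.018], [0, 0, 0]],
    [0, [0, 0, 0.012], [0, 0, 0]],
    [0, [0, 0, 0.007], [0, 0, 0]],
    [0, [0, 0, 0.004], [0, 0, 0]],
    [0, [0, 0, 0.003], [0, 0, 0]],
    [0, [0, 0, 0.001], [0, 0, 0]],
    [0, [0, 0, 0.001], [0, 0, 0]]
  ]
}}

```text
time: 22.95
eef_pos: [0.4671, 0.3052, 0.0217]
tcp_rot: [0.684, 0.73, 0.002, 0.002]
contact_force: [-0.1, -0.2, -1.9]
opening: 0.032
finger_force: 59.1
```

Call:
{"api": "move_arm", "payload": {
  "moves": [
    [0, [0, 0, 0.001], [0, 0, 0]],
    [0, [0, 0, 0.001], [0, 0, 0]],
    [0, [0, 0, 0.001], [0, 0, 0]],
    [0, [0, 0, 0.001], [0, 0, 0]],
    [0, [0, 0, 0], [0, 0, 0]],
    [0, [0, 0, 0], [0, 0, 0]],
    [0, [0, 0, 0], [0, 0, 0]],
    [0, [0, 0, 0], [0, 0, 0]],
    [0, [0, 0, 0], [0, 0, 0]],
    [0, [0, 0, 0], [0, 0, 0]]
  ]
}}

```text
time: 23.78
eef_pos: [0.4664, 0.3048, 0.0168]
tcp_rot: [0.684, 0.73, 0.001, 0.002]
contact_force: [-0.3, -0.1, -3.0]
opening: 0.028
finger_force: 59.1
```

Call:
{"api": "move_arm", "payload": {
  "moves": [
    [0, [0, 0, 0.001], [0, 0, 0]],
    [0, [0, 0, 0.001], [0, 0, 0]],
    [0, [0, 0, 0.001], [0, 0, 0]],
    [0, [0, 0, 0], [0, 0, 0]],
    [0, [0, 0, 0], [0, 0, 0]],
    [0, [0, 0, 0], [0, 0, 0]],
    [0, [0, 0, 0], [0, 0, 0]],
    [0, [0, 0, 0], [0, 0, 0]],
    [0, [0, 0, 0], [0, 0, 0]],
    [0, [0, 0, 0], [0, 0, 0]]
  ]
}}

```text
time: 24.62
eef_pos: [0.4668, 0.3048, 0.0155]
tcp_rot: [0.684, 0.73, 0.001, 0.002]
contact_force: [-3.2, -2.2, 6.6]
opening: 0.025
finger_force: 63.8
```

Call:
{"api": "move_arm", "payload": {
  "moves": [
    [0.08, [0, 0, 0], [0, 0, 0]],
    [0.12, [0, 0, 0], [0, 0, 0]],
    [0.2, [0, 0, 0], [0, 0, 0]],
    [0.3, [0, 0, 0], [0, 0, 0]],
    [0.3, [0, 0, 0], [0, 0, 0]],
    [0.3, [0, 0, -0.01], [0, 0, 0]],
    [0.3, [0, 0, -0.025], [0, 0, 0]],
    [0.3, [0, 0, -0.035], [0, 0, 0]],
    [0.4, [0, 0, -0.04], [0, 0, 0]],
    [0.65, [0, 0, -0.04], [0, 0, 0]]
  ]
}}

```text
time: 25.45
eef_pos: [0.4651, 0.3047, 0.1654]
tcp_rot: [0.684, 0.73, 0.0, 0.002]
contact_force: [1.9, 1.1, 0.5]
opening: 0.529
finger_force: 0.0
```

Run:
```python
from h import *
go(np.array([.593,.0759,.2164]),tilt(0,t25))
a,b=[read_camera(n)[...,::-1] for n in('scene','top')]
f=lambda im:cv2.convertScaleAbs(cv2.resize(im,(390,390),interpolation=2),alpha=1.3)
cv2.imwrite('pics/s6.png',np.hstack([f(a[90:220,300:430]),f(b[130:260,160:290])]))
```

```text
t 25.45 pos [0.4651 0.3047 0.1654] open 0.529 F [1.9 1.1 0.5] ff 0.0
turn (tool, total) [-0.434 -0.012  0.064] | shift now-axes [-0.2367  0.1129 -0.0503] | shift in target axes [-0.2288  0.1374  0.0078]
```

View pics/s6.png

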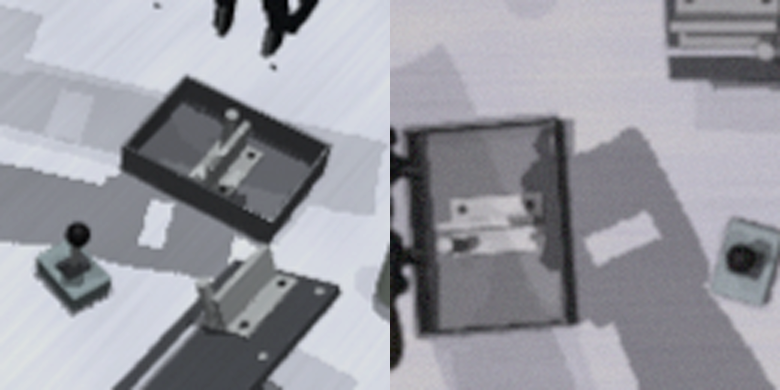

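lh_a stands in the left bin, and the lever is still upright. The last one is rh_b.

Call:
{"api": "move_arm", "payload": {
  "moves": [
    [0.65, [-0.015, 0.009, -0.016], [0, 0, 0]],
    [0.65, [-0.027, 0.013, -0.018], [0, 0, 0]],
    [0.65, [-0.028, 0.013, -0.016], [0, 0, 0]],
    [0.65, [-0.028, 0.013, 0], [0, 0, 0]],
    [0.65, [-0.028, 0.013, 0], [0, 0, 0]],
    [0.65, [-0.028, 0.013, 0], [0, 0, 0]],
    [0.65, [-0.028, 0.013, 0], [0, 0, 0]],
    [0.65, [-0.028, 0.013, 0], [0, 0, 0]],
    [0.65, [-0.0267, 0.013, 0], [0, 0, 0]],
    [0.65, [0, 0, 0], [0, 0, 0]]
  ]
}}

```text
time: 26.38
eef_pos: [0.5957, 0.0717, 0.2147]
tcp_rot: [0.685, 0.728, 0.001, 0.003]
contact_force: [0.5, 0.0, -0.8]
opening: 0.654
finger_force: 0.0
```

Call:
{"api": "move_arm", "payload": {
  "moves": [
    [0.65, [0, 0, 0], [-0.0868, -0.0024, 0.0128]],
    [0.65, [0, 0, 0], [-0.0868, -0.0024, 0.0128]],
    [0.65, [0, 0, 0], [-0.0868, -0.0024, 0.0128]],
    [0.65, [0, 0, 0], [-0.0868, -0.0024, 0.0128]],
    [0.65, [0, 0, 0], [-0.0868, -0.0024, 0.0128]],
    [0.65, [0, 0, 0], [0, 0, 0]],
    [0.65, [0, 0, 0], [0, 0, 0]],
    [0.65, [0, 0, 0], [0, 0, 0]],
    [0.65, [0, 0, 0], [0, 0, 0]],
    [0.65, [0, 0, 0], [0, 0, 0]]
  ]
}}

```text
time: 27.22
eef_pos: [0.5948, 0.0761, 0.2155]
tcp_rot: [0.69, 0.69, 0.154, 0.153]
contact_force: [-0.0, 0.3, -0.1]
opening: 0.648
finger_force: 0.0
```

Run:
```python
from h import *
go(np.array([.627,.0759,.1449]),tilt(0,t25))
```

```text
t 27.22 pos [0.5948 0.0761 0.2155] open 0.648 F [-0.   0.3 -0.1] ff 0.0
turn (tool, total) [ 0.002 -0.001 -0.   ] | shift now-axes [-0.0003 -0.0008  0.0776] | shift in target axes [-0.0002 -0.0007  0.0776]
```

Call:
{"api": "move_arm", "payload": {
  "moves": [
    [0.65, [0, -0.001, 0.012], [0, 0, 0]],
    [0.65, [0, 0, 0.018], [0, 0, 0]],
    [0.65, [0, 0, 0.018], [0, 0, 0]],
    [0.65, [0, 0, 0.015], [0, 0, 0]],
    [0.65, [0, 0, 0.01], [0, 0, 0]],
    [0.65, [0, 0, 0.0045], [0, 0, 0]],
    [0.5, [0, 0, 0], [0, 0, 0]],
    [0.3, [0, 0, 0], [0, 0, 0]],
    [0.2, [0, 0, 0], [0, 0, 0]],
    [0.15, [0, 0, 0], [0, 0, 0]]
  ]
}}

```text
time: 28.05
eef_pos: [0.6262, 0.0763, 0.1453]
tcp_rot: [0.69, 0.69, 0.155, 0.154]
contact_force: [0.3, -0.1, -0.3]
opening: 0.151
finger_force: 0.0
```

Call:
{"api": "move_arm", "payload": {
  "moves": [
    [0.15, [0, 0, 0], [0, 0, 0]],
    [0.1, [0, 0, 0], [0, 0, 0]],
    [0.07, [0, 0, 0], [0, 0, 0]],
    [0.05, [0, 0, 0], [0, 0, 0]],
    [0, [0, 0, 0], [0, 0, 0]],
    [0, [0, 0, 0], [0, 0, 0]],
    [0, [0, 0, 0], [0, 0, 0]],
    [0, [0, 0, 0], [0, 0, 0]],
    [0, [0, 0, -0.005], [0, 0, 0]],
    [0, [0, 0, -0.01], [0, 0, 0]]
  ]
}}

```text
time: 28.88
eef_pos: [0.6182, 0.0762, 0.1559]
tcp_rot: [0.691, 0.69, 0.153, 0.152]
contact_force: [0.4, 0.1, 0.1]
opening: 0.003
finger_force: 0.0
```

Run:
```python
from h import *
go(np.array([.433,-.297,.12]),tilt(-.164,0))
```

```text
t 28.88 pos [0.6182 0.0762 0.1559] open 0.003 F [0.4 0.1 0.1] ff 0.0
turn (tool, total) [ 0.434 -0.037  0.161] | shift now-axes [-0.3732 -0.183  -0.0458] | shift in target axes [-0.3984 -0.1218  0.0359]
```

The fingers shut on nothing, so the grasp failed. I'll back off along the tool axis and look.

Call:
{"api": "move_arm", "payload": {
  "moves": [
    [0, [0, 0, -0.005], [0, 0, 0]],
    [0, [0, 0, -0.007], [0, 0, 0]],
    [0, [0, 0, -0.01], [0, 0, 0]],
    [0, [0, 0, -0.01], [0, 0, 0]],
    [0, [0, 0, -0.015], [0, 0, 0]],
    [0, [0, 0, -0.015], [0, 0, 0]],
    [0, [0, 0, -0.015], [0, 0, 0]],
    [0, [0, 0, -0.015], [0, 0, 0]],
    [0, [0, 0, 0], [0, 0, 0]],
    [0, [0, 0, 0], [0, 0, 0]]
  ]
}}

```text
time: 29.72
eef_pos: [0.5806, 0.0762, 0.2427]
tcp_rot: [0.69, 0.69, 0.155, 0.154]
contact_force: [-0.6, 0.9, -0.8]
opening: 0.001
finger_force: 0.0
```

Run:
```python
from h import *
go(np.array([.627,.0759,.1449]),tilt(0,t25))
a,b=[read_camera(n)[...,::-1] for n in('scene','top')]
cv2.imwrite('pics/scene7.png',a);cv2.imwrite('pics/top7.png',b)
f=lambda im:cv2.convertScaleAbs(cv2.resize(im,(390,390),interpolation=2),alpha=1.4)
cv2.imwrite('pics/s7.png',np.hstack([f(a[140:240,320:420]),f(b[90:190,230:330])]))
```

```text
t 29.72 pos [0.5806 0.0762 0.2427] open 0.001 F [-0.6  0.9 -0.8] ff 0.0
turn (tool, total) [ 0.005 -0.001 -0.   ] | shift now-axes [-0.0003  0.0002  0.1082] | shift in target axes [-0.0003  0.0007  0.1082]
```

View pics/s7.png

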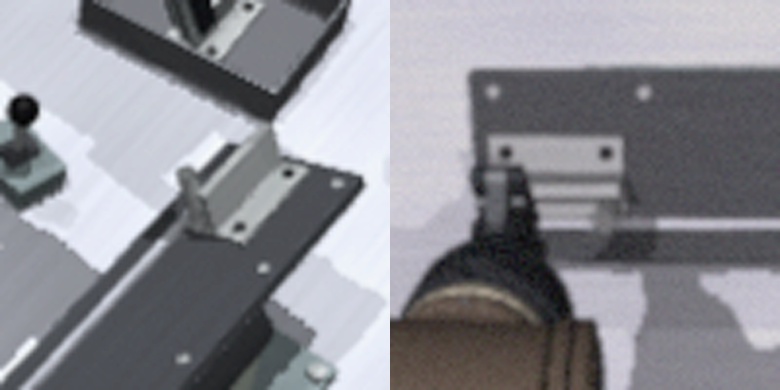

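Run:
```python
from h import *
np.set_printoptions(precision=4,suppress=True)
def pr(n,X):
    p=camera_params(n);K=np.array([[p['fx'],0,p['cx']],[0,p['fy'],p['cy']],[0,0,1]]);return cv2.projectPoints(np.array([X],float),p['rvec'],p['tvec'],K,None)[0].ravel().round(1)
X=get_state()['eef_pos'];print(X,'top',pr('top',X),'scene',pr('scene',X))
# right hole/left hole of foot and foot corners (top7 crop /3.9)
q=lambda x,y:(230+(x-390)/3.9,90+y/3.9); r=lambda x,y:(320+x/3.9,140+y/3.9)
print('hole-y tri',tri(q(605,152),r(239,227)),'hole+y',tri(q(505,152),r(289,173)))
print('stud top tri',tri(q(605,212),r(187,174)))
print('web end -y?',tri(q(628,188),r(207,193)),' web end +y top proj', r(268,125))
print('pred web ends scene',pr('scene',[.6147,.0759+.042,.1701]),pr('scene',[.6147,.0759-.042,.1701]),'top',pr('top',[.6147,.1179,.1701]),pr('top',[.6147,.0339,.1701]))
```

```text
[0.5799 0.0761 0.2402] top [266.5 148.1] scene [372.7 157.4]
hole-y tri [0.643  0.0437 0.1448] hole+y [0.6444 0.1063 0.1438]
stud top tri [0.5989 0.0406 0.1732]
web end -y? [0.6171 0.03   0.1768]  web end +y top proj (388.71794871794873, 172.05128205128204)
pred web ends scene [388.5 170.7] [371.5 189.8] top [252.7 138.8] [288.3 138.2]
```

The bracket is untouched and stands where I measured it (triangulated centre y ≈ 0.074). I'll retry slightly deeper and closer to centre, close slowly, and check the grip before lifting.

Call:
{"api": "move_arm", "payload": {
  "moves": [
    [0.5, [0, 0, 0], [0, 0, 0]],
    [0.65, [0, 0, 0], [0, 0, 0]],
    [0.65, [-0.002, 0, 0.01], [0.005, 0, 0]],
    [0.65, [0, 0, 0.02], [0, 0, 0]],
    [0.65, [0, 0, 0.02], [0, 0, 0]],
    [0.65, [0, 0, 0.02], [0, 0, 0]],
    [0.65, [0, 0, 0.02], [0, 0, 0]],
    [0.65, [0, 0, 0.013], [0, 0, 0]],
    [0.65, [0, 0, 0.006], [0, 0, 0]],
    [0.65, [0, 0, 0], [0, 0, 0]]
  ],
  "grip_force": 50
}}

```text
time: 30.65
eef_pos: [0.6251, 0.0741, 0.1387]
tcp_rot: [0.691, 0.691, 0.15, 0.15]
contact_force: [0.1, -0.4, 0.5]
opening: 0.65
finger_force: 0.0
```

Call:
{"api": "move_arm", "payload": {
  "moves": [
    [0.5, [0, 0, 0], [0, 0, 0]],
    [0.4, [0, 0, 0], [0, 0, 0]],
    [0.3, [0, 0, 0], [0, 0, 0]],
    [0.22, [0, 0, 0], [0, 0, 0]],
    [0.17, [0, 0, 0], [0, 0, 0]],
    [0.14, [0, 0, 0], [0, 0, 0]],
    [0.12, [0, 0, 0], [0, 0, 0]],
    [0.11, [0, 0, 0], [0, 0, 0]],
    [0.1, [0, 0, 0], [0, 0, 0]],
    [0.09, [0, 0, 0], [0, 0, 0]]
  ]
}}

```text
time: 31.48
eef_pos: [0.6261, 0.0742, 0.142]
tcp_rot: [0.691, 0.691, 0.152, 0.152]
contact_force: [-0.4, -0.3, 0.4]
opening: 0.089
finger_force: 4.4
```

Call:
{"api": "move_arm", "payload": {
  "moves": [
    [0.08, [0, 0, 0], [0, 0, 0]],
    [0.07, [0, 0, 0], [0, 0, 0]],
    [0.06, [0, 0, 0], [0, 0, 0]],
    [0.05, [0, 0, 0], [0, 0, 0]],
    [0.04, [0, 0, 0], [0, 0, 0]],
    [0.03, [0, 0, 0], [0, 0, 0]],
    [0.03, [0, 0, 0], [0, 0, 0]],
    [0.03, [0, 0, 0], [0, 0, 0]],
    [0.03, [0, 0, 0], [0, 0, 0]],
    [0.03, [0, 0, 0], [0, 0, 0]]
  ]
}}

```text
time: 32.32
eef_pos: [0.626, 0.0743, 0.1421]
tcp_rot: [0.691, 0.691, 0.152, 0.152]
contact_force: [-4.3, -0.5, 3.7]
opening: 0.059
finger_force: 49.4
```

Gripped properly this time, with contact from an opening of 0.089. I'll lift gently.

Call:
{"api": "move_arm", "payload": {
  "moves": [
    [0.03, [0, 0, -0.003], [0, 0, 0]],
    [0.03, [0, 0, -0.006], [0, 0, 0]],
    [0.03, [0, 0, -0.01], [0, 0, 0]],
    [0.03, [0, 0, -0.015], [0, 0, 0]],
    [0.03, [0, 0, -0.02], [0, 0, 0]],
    [0.03, [0, 0, -0.02], [0, 0, 0]],
    [0.03, [0, 0, -0.02], [0, 0, 0]],
    [0.03, [0, 0, -0.015], [0, 0, 0]],
    [0.03, [0, 0, 0], [0, 0, 0]],
    [0.03, [0, 0, 0], [0, 0, 0]]
  ]
}}

```text
time: 33.15
eef_pos: [0.5803, 0.0742, 0.2419]
tcp_rot: [0.69, 0.691, 0.153, 0.152]
contact_force: [-0.3, 0.3, -2.2]
opening: 0.057
finger_force: 48.9
```

Run:
```python
from h import *
go(np.array([.433,-.297,.12]),tilt(-.164,0))
```

```text
t 33.15 pos [0.5803 0.0742 0.2419] open 0.057 F [-0.3  0.3 -2.2] ff 48.913994366303086
turn (tool, total) [ 0.434 -0.036  0.162] | shift now-axes [-0.3712 -0.185   0.0482] | shift in target axes [-0.3902 -0.0847  0.1219]
```

Call:
{"api": "move_arm", "payload": {
  "moves": [
    [0.03, [0, 0, 0], [0.0868, -0.0072, 0.0324]],
    [0.03, [0, 0, 0], [0.0868, -0.0072, 0.0324]],
    [0.03, [0, 0, 0], [0.0868, -0.0072, 0.0324]],
    [0.03, [0, 0, 0], [0.0868, -0.0072, 0.0324]],
    [0.03, [0, 0, 0], [0.0868, -0.0072, 0.0324]],
    [0.03, [0, 0, 0], [0, 0, 0]],
    [0.03, [-0.015, -0.005, 0], [0, 0, 0]],
    [0.03, [-0.025, -0.005, 0], [0, 0, 0]],
    [0.03, [-0.03, -0.007, 0], [0, 0, 0]],
    [0.03, [-0.03, -0.007, 0], [0, 0, 0]]
  ]
}}

```text
time: 33.98
eef_pos: [0.5392, -0.021, 0.2389]
tcp_rot: [0.762, 0.648, -0.001, -0.001]
contact_force: [-0.0, -0.1, -2.3]
opening: 0.057
finger_force: 49.0
```

Call:
{"api": "move_arm", "payload": {
  "moves": [
    [0.03, [-0.03, -0.007, 0], [0, 0, 0]],
    [0.03, [-0.03, -0.007, 0], [0, 0, 0]],
    [0.03, [-0.03, -0.007, 0], [0, 0, 0]],
    [0.03, [-0.03, -0.007, 0], [0, 0, 0]],
    [0.03, [-0.03, -0.007, 0.01], [0, 0, 0]],
    [0.03, [-0.03, -0.007, 0.015], [0, 0, 0]],
    [0.03, [-0.03, -0.007, 0.02], [0, 0, 0]],
    [0.03, [-0.03, -0.006, 0.02], [0, 0, 0]],
    [0.03, [-0.03, -0.005, 0.02], [0, 0, 0]],
    [0.03, [-0.02, 0, 0.015], [0, 0, 0]]
  ]
}}

```text
time: 34.82
eef_pos: [0.4309, -0.2978, 0.1378]
tcp_rot: [0.763, 0.646, -0.001, -0.002]
contact_force: [0.4, 1.0, -2.4]
opening: 0.058
finger_force: 49.0
```

Run:
```python
from h import *
go(np.array([.433,-.297,.012]),tilt(-.164,0))
```

```text
t 34.82 pos [ 0.4309 -0.2978  0.1378] open 0.058 F [ 0.4  1.  -2.4] ff 48.99670278187841
turn (tool, total) [-0.004 -0.    -0.001] | shift now-axes [0.0011 0.0025 0.1258] | shift in target axes [0.0011 0.002  0.1258]
```

Call:
{"api": "move_arm", "payload": {
  "moves": [
    [0.03, [0.001, 0.001, 0.015], [0, 0, 0]],
    [0.03, [0, 0, 0.02], [0, 0, 0]],
    [0.03, [0, 0, 0.02], [0, 0, 0]],
    [0.03, [0, 0, 0.02], [0, 0, 0]],
    [0.03, [0, 0, 0.015], [0, 0, 0]],
    [0.03, [0, 0, 0.01], [0, 0, 0]],
    [0.03, [0, 0, 0.006], [0, 0, 0]],
    [0.03, [0, 0, 0.004], [0, 0, 0]],
    [0.03, [0, 0, 0.002], [0, 0, 0]],
    [0.03, [0, 0, 0.001], [0, 0, 0]]
  ]
}}

```text
time: 35.65
eef_pos: [0.4348, -0.2963, 0.0284]
tcp_rot: [0.763, 0.647, -0.001, -0.0]
contact_force: [-0.3, -0.0, -2.2]
opening: 0.06
finger_force: 49.0
```

Call:
{"api": "move_arm", "payload": {
  "moves": [
    [0.03, [0, 0, 0.001], [0, 0, 0]],
    [0.03, [0, 0, 0.001], [0, 0, 0]],
    [0.03, [0, 0, 0.001], [0, 0, 0]],
    [0.03, [0, 0, 0], [0, 0, 0]],
    [0.03, [0, 0, 0], [0, 0, 0]],
    [0.03, [0, 0, 0], [0, 0, 0]],
    [0.03, [0, 0, 0], [0, 0, 0]],
    [0.03, [0, 0, 0], [0, 0, 0]],
    [0.03, [0, 0, 0], [0, 0, 0]],
    [0.03, [0, 0, 0], [0, 0, 0]]
  ]
}}

```text
time: 36.48
eef_pos: [0.4343, -0.2959, 0.025]
tcp_rot: [0.763, 0.647, -0.001, -0.001]
contact_force: [0.6, -0.6, -1.9]
opening: 0.059
finger_force: 49.0
```

Call:
{"api": "move_arm", "payload": {
  "moves": [
    [0.03, [0, 0, 0.0015], [0, 0, 0]],
    [0.03, [0, 0, 0.0015], [0, 0, 0]],
    [0.03, [0, 0, 0.0015], [0, 0, 0]],
    [0.03, [0, 0, 0.0015], [0, 0, 0]],
    [0.03, [0, 0, 0.0015], [0, 0, 0]],
    [0.03, [0, 0, 0.001], [0, 0, 0]],
    [0.03, [0, 0, 0.001], [0, 0, 0]],
    [0.03, [0, 0, 0.001], [0, 0, 0]],
    [0.03, [0, 0, 0], [0, 0, 0]],
    [0.03, [0, 0, 0], [0, 0, 0]]
  ]
}}

```text
time: 37.32
eef_pos: [0.4343, -0.2959, 0.0145]
tcp_rot: [0.763, 0.647, -0.001, -0.001]
contact_force: [0.5, -0.5, -2.3]
opening: 0.057
finger_force: 49.0
```

Call:
{"api": "move_arm", "payload": {
  "moves": [
    [0.03, [0, 0, 0.001], [0, 0, 0]],
    [0.03, [0, 0, 0.001], [0, 0, 0]],
    [0.03, [0, 0, 0.001], [0, 0, 0]],
    [0.03, [0, 0, 0], [0, 0, 0]],
    [0.03, [0, 0, 0], [0, 0, 0]],
    [0.03, [0, 0, 0], [0, 0, 0]],
    [0.03, [0, 0, 0], [0, 0, 0]],
    [0.03, [0, 0, 0], [0, 0, 0]],
    [0.03, [0, 0, 0], [0, 0, 0]],
    [0.03, [0, 0, 0], [0, 0, 0]]
  ]
}}

```text
time: 38.15
eef_pos: [0.4345, -0.2961, 0.014]
tcp_rot: [0.763, 0.647, -0.001, -0.001]
contact_force: [-4.9, 4.5, 12.3]
opening: 0.058
finger_force: 51.4
```

Contact. I'll release and rise.

Call:
{"api": "move_arm", "payload": {
  "moves": [
    [0.08, [0, 0, -0.001], [0, 0, 0]],
    [0.12, [0, 0, 0], [0, 0, 0]],
    [0.2, [0, 0, 0], [0, 0, 0]],
    [0.3, [0, 0, 0], [0, 0, 0]],
    [0.3, [0, 0, 0], [0, 0, 0]],
    [0.3, [0, 0, -0.01], [0, 0, 0]],
    [0.3, [0, 0, -0.025], [0, 0, 0]],
    [0.3, [0, 0, -0.035], [0, 0, 0]],
    [0.3, [0, 0, -0.04], [0, 0, 0]],
    [0.3, [0, 0, -0.04], [0, 0, 0]]
  ]
}}

```text
time: 38.98
eef_pos: [0.4341, -0.2955, 0.1641]
tcp_rot: [0.763, 0.647, -0.001, -0.002]
contact_force: [1.0, -1.4, 0.4]
opening: 0.302
finger_force: 0.0
```

Call:
{"api": "move_arm", "payload": {
  "moves": [
    [0.3, [0, 0, -0.03], [0, 0, 0]],
    [0.3, [-0.03, 0, -0.02], [0, 0, 0]],
    [0.3, [-0.035, 0, 0], [0, 0, 0]],
    [0.3, [-0.035, 0, 0], [0, 0, 0]],
    [0.3, [-0.035, 0, 0], [0, 0, 0]],
    [0.3, [-0.035, 0, 0], [0, 0, 0]],
    [0.3, [-0.035, 0, 0], [0, 0, 0]],
    [0.3, [0, 0, 0], [0, 0, 0]],
    [0.3, [0, 0, 0], [0, 0, 0]],
    [0.3, [0, 0, 0], [0, 0, 0]]
  ]
}}

```text
time: 39.82
eef_pos: [0.4011, -0.4977, 0.2124]
tcp_rot: [0.763, 0.647, -0.0, -0.001]
contact_force: [-0.9, -0.1, -0.6]
opening: 0.299
finger_force: 0.0
```

Run:
```python
from h import *
np.set_printoptions(precision=4,suppress=True)
go(np.array([.433,-.297,.012]),tilt(-.164,0))
im=read_camera('top')[...,::-1].copy();g=cv2.cvtColor(im,cv2.COLOR_BGR2GRAY)
# bright bracket parts inside each bin
for nm,(x0,y0,x1,y1) in dict(L=(170,172,218,240),R=(392,164,446,234)).items():
    b=cv2.morphologyEx((g[y0:y1,x0:x1]>95).astype(np.uint8),cv2.MORPH_CLOSE,np.ones((3,3)))
    for c in cv2.findContours(b,0,2)[0]:
        if cv2.contourArea(c)>80:
            w=np.array([ray('top',p[0]+[x0,y0],d=.02)[:2] for p in c],np.float32);print(nm,np.round(cv2.minAreaRect(w)[0],3),np.round(cv2.minAreaRect(w)[1],3),round(cv2.minAreaRect(w)[2],1))
s=im[195:240,262:300]
for c in cv2.findContours((s.max(2)<45).astype(np.uint8),0,2)[0]:
    m=cv2.moments(c)
    if m['m00']>8: uv=(m['m10']/m['m00']+262,m['m01']/m['m00']+195);print('ball',uv,m['m00'],ray('top',uv,d=.082))
```

```text
t 39.82 pos [ 0.4011 -0.4977  0.2124] open 0.299 F [-0.9 -0.1 -0.6] ff 0.0
turn (tool, total) [-0.002 -0.001 -0.001] | shift now-axes [ 0.203  -0.001   0.2007] | shift in target axes [ 0.2033 -0.0013  0.2004]
L [0.461 0.301] [0.166 0.112] 4.7
R [ 0.434 -0.297] [0.094 0.053] 79.9
R [ 0.434 -0.372] [0.014 0.112] 88.4
R [ 0.517 -0.313] [0.093 0.056] 80.5
ball (277.432, 215.96266666666668) 62.5 [0.4317 0.0715 0.082 ]
```

```bash
python3 -c "
from plant import *
print(sign_off())"
```

```text
the job is handed in; nothing more can be done
None
```

The job is handed in at about 40 s of the 72 s, but no verdict came back: the switch is at off, lh_a stands in the left bin, and rh_a and rh_b stand in the right bin (rh_b needed a second grasp).

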